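Centre a pearl under the flip-over magnifier

ROBOT

A 6-joint arm with a two-finger parallel gripper is mounted at the origin on the work surface. World frame = base frame: x ahead of the robot, y to its left, z up, the work surface at z = 0. Lengths are in mm, angles in rad, forces in N, time in s.
With the tool pointing down it reaches from about 275 to 1000 mm from the base axis. Payload 8.4 kg.
Tool frame: the origin (TCP) lies midway between the tips of the shut fingers; the grasp point (between the pads) lies 19 mm behind it; z points along the fingers, y is the line along which they close (so a half turn about z gives the same grasp; the last joint's range is limited). The gripper opens to 85 mm and grips with 20 to 120 N. Pads are 22 mm wide; open, the fingers measure 114 mm over their backs; the gripper's body (76 mm by 85 mm) begins 54 mm behind the grasp point. The pads swing forward as they close: fully open they stand 13 mm farther back than shut.
Start: joints at [-1.253, 0.353, 1.633, -0, 1.155, -0.002], TCP at [196.484, -593.314, 231.281] pointing down, gripper open.
Joint ranges: [-2.63, 2.63], [-0.92, 2.1], [0.06, 2.66], [-1.3, 4.44], [0, 2.69], [-3.02, 3.02]. Speed limits (rad/s): [2.22, 2.22, 2.79, 3.14, 3.14, 3.14].

INTERFACE

Orientations are given as [roll, pitch, yaw] about the fixed x, y, z axes, in that order (R = Rz(yaw) Ry(pitch) Rx(roll)).
In Python, from rig import r, imaging gives the robot as it stands. The module is installed in compiled form; this text tells all that it offers.
- The arm moves only by the tool arm_command, never from a script. Its argument "deltas" is a list of rows, each an object of numbers: "hand": the finger opening in mm, from 0 to 85.4; "tx", "ty", "tz": the shift along the tool's x, y, z in mm; "wx", "wy", "wz": the turn, a rotation vector about the tool's x, y, z in rad. A call has 1 to 8 rows; each row shifts and turns the commanded pose from where the row before left it, along the tool's axes as they then stand; what a row does not reach is not made up. A row lasts 1/8 s, in which the tool goes at most 62.5 mm and 10.7 degrees, less where a joint would pass 70% of its speed; a pose out of reach is approached as far as the arm can. A call with a gripper value outside its range is refused whole. The fingers move at their own pace and stop on an object; "squeeze" is the grip in N (left out, the last holds). Time passes only in rows, so rows that do not move let the fingers close. It gives the time, the measured TCP pose, the force, the opening and the grip force at its end, in the units of the state.
- r.sense(): the state, without advancing time (a new reading comes with each control period).
- imaging.grab_frame(name): name is "scene" or "top" or "wrist"; returns a dict with "image" (400x640x3 uint8, red, green, blue), "mtx" (3x3 intrinsics, pixels), "D" ([k1, k2, p1, p2, k3] as OpenCV has them; the pictures are not rectified), "world_to_cam" (4x4, takes a point from world to camera coordinates). Camera axes: x right, y up, looking along -z (the intrinsics and any distortion apply to the point x, -y, -z); pixel columns grow to the right and rows downward; lengths in mm; the calibration is good to about 2 mm. A picture is of the moment at which its call begins. There is no depth.
- r.sign_off(): hands the job in; it is judged then, once.
The state is a dict: "clock": time; "qpos": joint angles; "qvel": joint speeds; "joint_efforts": joint torques, N m; "eef_pos": TCP position; "tcp_rot": TCP orientation; "contact_force": force on the tool from outside, world axes, zero at the start; "wrist_torque": the same for the moment, N m; "opening": opening from 0.0 (shut) to 1.0 (fully open); "grasp_force": force on a finger pad.
Only numpy, scipy, OpenCV 4.12 (cv2) and the standard library are available. Lean on these libraries where they do the work, as an engineer would, in place of code of your own. Each camera call takes 0.05 s, during which the arm holds its last target. There are 200 camera calls.

TASK

On the pearl inspection stage, turn the wide lower knob of the coaxial pair until the pearl's carriage stands level with the lower pointer, the fixed one on the magnifier's foot. Then turn the small upper knob until the magnifier's head, with the upper pointer, is centred on the pearl, leaving the carriage as set; move carriage and head by the knobs, never by pushing them. Last, swing the magnifier over the top by its grip and lower it gently, without letting it drop, fully onto its front stop above the pearl and let go, leaving the gift box, bead tub and mug where they are.

Things in the scene. Friction and masses are not known exactly. Their poses are not given: they have to be found in the camera images.
- stage: Fixed inspection stage: grey base plate 110 x 310 x 12 mm high. Its frame (shared in yaw by the carriage and the magnifier foot): x across the plate, roughly away from the robot, y along the plate and the carriage's travel (to the robot's left), z up. Origin on the table, under the middle of the carriage's travel, 20 mm in +x of the travel line; the plate runs from y = -215 to +95 mm. The knob pair stands upright near the -y end, at x = -20, y = -175 mm.
- coarse (a joint): Turn of the wide lower knob, rad, positive counterclockwise seen from above, limits -2 to 2. Each radian moves the carriage (with the pearl) 30 mm along stage +y. Stays where left (friction about 0.06 N m).
- fine (a joint): Turn of the small upper knob, rad, positive counterclockwise seen from above, limits -3 to 3. Each radian moves the magnifier's head (with its pointer, hinge and lens) 8 mm along stage +y on its foot; does not move the carriage. Stays where left (friction about 0.09 N m).
- coarse_grip (a point): On the vertical axis of the wide knob at gripping height, 34 mm above the table. The knob is a ribbed black disc 58 mm in diameter and 18 mm high, its underside 22 mm and its top 40 mm above the table; beside it, only the 12 mm base plate lies below. The small knob stands up 31 mm from its middle. Neither knob turns the other.
- fine_grip (a point): On the same axis, at gripping height of the small knob, 63 mm above the table, 23 mm above the wide knob's top. The knob is a bare-metal ribbed cylinder 26 mm in diameter, from 44 to 71 mm above the table.
- carriage: Bare-metal block 44 x 40 x 16 mm that slides along stage y, top 29 mm above the table, with a dark cradle and the pearl on its middle and a short brass pointer on its +x side, on the pearl's middle line. It must not be pushed by the robot. Origin under its centre.
- pearl (a point): Centre of the white pearl, 14 mm in diameter, fixed in the carriage's cup, 47 mm above the table. Its frame has the stage's axes.
- index (a point): Tip of the lower pointer: 13 mm long, brass, fixed on the front (-x side) of the magnifier's foot, 29 mm above the table, pointing in stage -x at the carriage's pointer and ending 3 mm from the latter's path. The foot stands on the rear rail, to the left or the right of the carriage. Its frame has the stage's axes.
- head: The magnifier's head: grey block 30 mm wide with the hinge ears, sliding along stage y on the cross bar of the foot and carrying the swinging magnifier. Handle the magnifier only once the head is centred on the pearl. Origin under its centre.
- head_tip (a point): Tip of the upper pointer: 5 mm long, brass, on the front of the magnifier's head pointing in stage -x, 53 mm above the table. The middles of the lens, hinge and grip lie on its line (same stage y). At the start it stands to the +y side of the lower pointer, by 9 to 14 mm.
- flap_hinge (a point): Middle of the magnifier's hinge axis on the head, which runs along stage y, 75 mm above the table; it moves along y with the head. It must not be pushed aside by the robot.
- flap (a joint): Swing of the magnifier (square black frame 56 mm wide with a clear lens, on an arm), rad. 0: leaning back on its rest, the arm rising at 35 degrees above horizontal in stage +x. It grows as it swings up and over towards stage -x: 0.96 is upright, 2.53 is level and down on the front stop, lens above the pearl. The hinge is nearly free: let go past upright it drops. About 150 g.
- flap_knob (a point): Middle of the grip on the magnifier's free end: a black barrel 16 mm in diameter and 22 mm long, its axis along stage y, with flat ends, on an 8 mm wide stem, 107 mm from the hinge axis. The frame's edge is 29 mm from the barrel's axis. Pinched by its flat ends it can pivot between the fingers.
- spare_foot: Spare foot without magnifier or pointer on the same rear rail, 20 x 30 mm, 50 mm above the table at its top pin; not used. Origin under its centre, on the base plate.
- gift_box: White gift box, 98 x 98 x 27 mm, bystander. Origin under its centre.
- bead_tub: Round clear tub with white lid, 74 mm in diameter, 30 mm high, bystander. Origin under its centre.
- mug: White mug, 76 mm in diameter, 90 mm high, bystander. Origin under its centre.

How it is judged:
By the outcome, as a careful person would: the job done as asked, in the order asked, and still so for the second after the job is handed in, with the robot touching nothing.
It also fails if it takes over 72 s, if anything falls off the work surface, if the arm or the gripper's body presses on something with over 40 N, if the wrist force passes 120 N, or if a joint passes its speed limit or range.

## Working session

There is one attempt and no reset: what is moved stays moved. The work goes in short steps, Python scripts to look and compute and a tool call to move; the robot and the scene stay as the last step left them, time stands still between calls to the robot, and variables do not carry over. Pictures are saved under pics/ and viewed, at most 10 in all, crops included, and the job is handed in when it is done.

Besides the shell and the picture viewer there is one more tool, called as name(argument=value, ...), one argument or row to a line, values as JSON. arm_command: Moves the arm, as the interface text tells. Its arguments: {"type":"object","properties":{"deltas":{"type":"array"},"squeeze":{"type":"number"}},"required":["deltas"]}

```bash
mkdir -p pics
cat > h.py <<'E'
import numpy as np, cv2
from rig import r, imaging
def grab(n):
    return imaging.grab_frame(n)
def ray(f,u,v):
    p=cv2.undistortPoints(np.array([[[u,v]]],float),f["mtx"],np.array(f["D"],float))[0,0]
    T=np.array(f["world_to_cam"]);R=T[:3,:3];c=-R.T@T[:3,3]
    d=R.T@np.array([p[0],-p[1],-1.]);return c,d/np.linalg.norm(d)
def onz(f,u,v,z):
    c,d=ray(f,u,v);return c+d*(z-c[2])/d[2]
def proj(f,P):
    T=np.array(f["world_to_cam"]);q=T[:3,:3]@np.array(P,float)+T[:3,3]
    return cv2.projectPoints(np.array([[q[0],-q[1],-q[2]]]),np.zeros(3),np.zeros(3),f["mtx"],np.array(f["D"],float))[0][0,0]
E
python3 - <<'E'
from h import *
s=r.sense();print(s)
for n in("scene","top"):
    f=grab(n);cv2.imwrite(f"pics/{n}0.png",cv2.cvtColor(f["image"],cv2.COLOR_RGB2BGR))
    T=np.array(f["world_to_cam"]);print(n,-T[:3,:3].T@T[:3,3],f["mtx"][0,0],f["D"])
E
```

```text
{'clock': 0.0, 'qpos': array([-1.25340066e+00,  3.53661028e-01,  1.63415583e+00, -2.08629099e-05,
        1.15519501e+00, -2.43099500e-03]), 'qvel': array([ 0.00119205,  0.00085089, -0.00014508,  0.00066519,  0.00162117,
        0.00078043]), 'joint_efforts': array([-1.27844719e-04, -6.05249977e+01, -3.42065692e+01, -1.29879745e-04,
        9.46997636e-03,  8.07914375e-06]), 'eef_pos': array([ 196.32428166, -592.85048559,  230.54435405]), 'tcp_rot': array([-3.14017339e+00,  1.56247819e-05,  3.19835109e-01]), 'contact_force': array([-0.95803266,  0.04319641, -0.41035884]), 'wrist_torque': array([ 0.00828009, -0.01235177, -0.05079835]), 'grasp_force': 0.0, 'opening': 0.9974243208433882}
scene [1462.7075067  -522.42261112  790.73070412] 465.1669242425666 [-0.0076113  0.         0.         0.         0.       ]
top [ 392.99081639  -35.25897928 1467.89863218] 486.9315948219328 [-0.044266  0.        0.        0.        0.      ]
```

View pics/scene0.png

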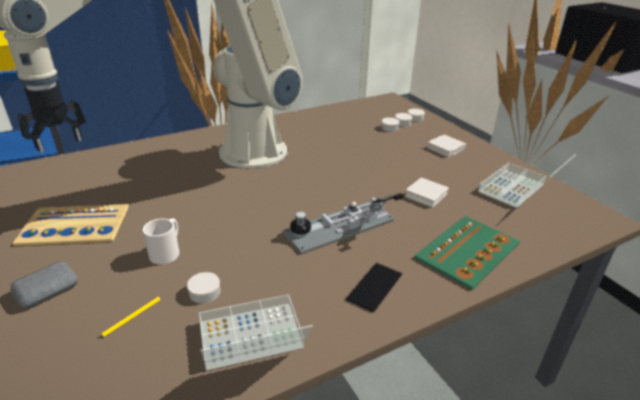

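View pics/top0.png

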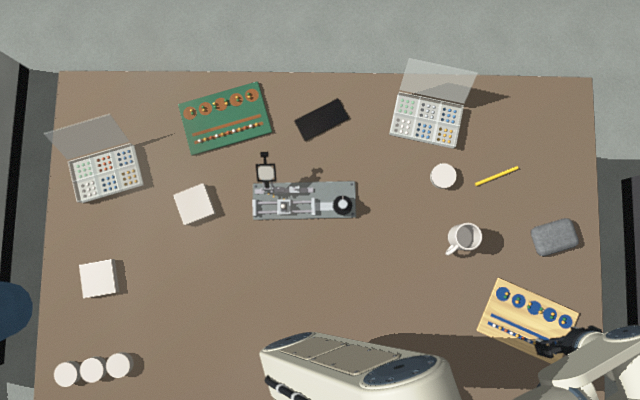

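The top view shows the stage at about (252–356, 180–220), with the knob pair at (343,205), the carriage near (285,206) and the raised magnifier at (265,172). The gift box is at (195,204), the tub at (443,176) and the mug at (464,238). I'll zoom into the stage and work out its rough pose.

Run:
```python
from h import *
f=grab("top")
im=cv2.cvtColor(f["image"],cv2.COLOR_RGB2BGR)
cv2.imwrite("pics/top1.png",cv2.resize(im[140:230,240:370],None,fx=6,fy=6,interpolation=cv2.INTER_CUBIC))
print("knob",onz(f,343,204.5,45))
for p in [(253,184),(252,220),(355,181),(355,218)]: print(p,onz(f,*p,12)[:2].round(1))
w=grab("wrist");T=np.array(w["world_to_cam"]);C=-T[:3,:3].T@T[:3,3]
print(C,w["mtx"][0,0],T[:3,:3].round(2).tolist(),w["D"])
```

```text
knob [533.90102717 -69.29122767  45.        ]
(253, 184) [595.  203.2]
(252, 220) [485.8 202.5]
(355, 181) [ 609.  -105.3]
(355, 218) [ 497.2 -106.5]
[ 274.09468906 -568.49345096  372.90816208] 321.1198251822543 [[0.32, -0.95, -0.0], [0.9, 0.3, -0.31], [0.3, 0.1, 0.95]] [-0.01803419  0.          0.          0.          0.        ]
```

View pics/top1.png

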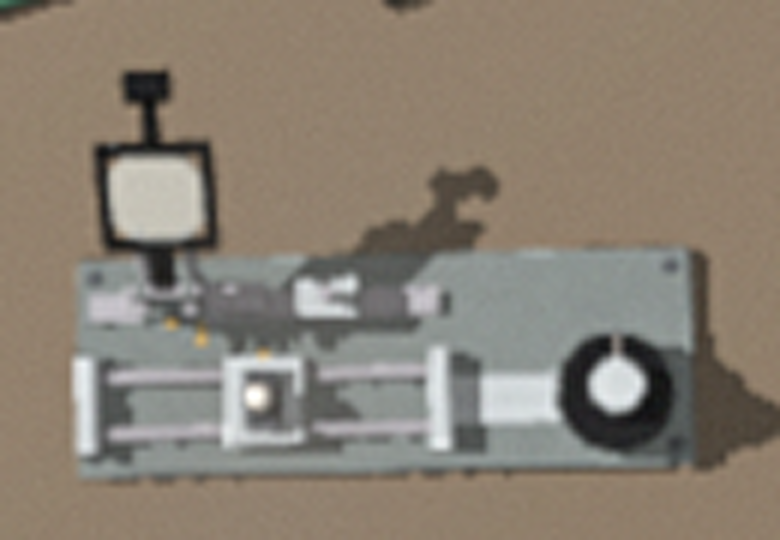

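The 6x crop (px = 240+u/6, 140+v/6) shows:
- **Carriage pointer:** (263,353)
- **Lower pointer:** (201,340)
- **Upper pointer:** (172,322)
- **Knob centre:** (616,390)
- **Magnifier grip:** (147,85)

The carriage needs about +31 mm. I'll move the wrist camera over the stage to measure more finely.

arm_command(
  deltas=[
    {"tx": 43,"ty": -39.6},
    {"tx": 43,"ty": -39.6},
    {"tx": 43,"ty": -39.6},
    {"tx": 43,"ty": -39.6},
    {"tx": 43,"ty": -39.6},
    {"tx": 43,"ty": -39.6},
    {"tx": 43,"ty": -39.6},
    {"tx": 43,"ty": -39.6},
  ],
)

```text
schema error: expected keys hand, tx, ty, tz, wx, wy, wz
```

arm_command(
  deltas=[
    {"tx": 43,"ty": -39.6},
    {"tx": 43,"ty": -39.6},
    {"tx": 43,"ty": -39.6},
    {"tx": 43,"ty": -39.6},
    {"wz": -0.18},
    {"wz": -0.18},
    {"wz": -0.18},
    {"wz": -0.18},
  ],
)

```text
schema error: expected keys hand, tx, ty, tz, wx, wy, wz
```

arm_command(
  deltas=[
    {"wz": -0.18},
    {"wz": -0.18},
    {"wz": -0.18},
    {"wz": -0.18},
    {"wz": -0.18},
    {"wz": -0.18},
    {"wz": -0.18},
    {"wz": -0.18},
  ],
)

```text
schema error: expected keys hand, tx, ty, tz, wx, wy, wz
```

arm_command(
  deltas=[
    {"wz": -0.18,"tz": 20},
    {"wz": -0.18,"tz": 20},
    {"wz": -0.18,"tz": 20},
    {"wz": -0.17,"tz": 10},
    {},
    {},
  ],
)

```text
schema error: expected keys hand, tx, ty, tz, wx, wy, wz
```

Run:
```python
from h import *
f=grab("wrist");cv2.imwrite("pics/w1.png",cv2.cvtColor(f["image"],cv2.COLOR_RGB2BGR))
np.save("w1.npy",f,allow_pickle=True)
s=r.sense();print(s["clock"],s["eef_pos"],s["tcp_rot"],s["qpos"])
```

```text
0.25 [ 196.41172858 -593.10331187  230.92420036] [-3.14089758e+00 -2.26300298e-05  3.19743401e-01] [-1.25341596e+00  3.53344310e-01  1.63373057e+00  2.29401166e-05
  1.15521290e+00 -2.37231292e-03]
```

View pics/w1.png

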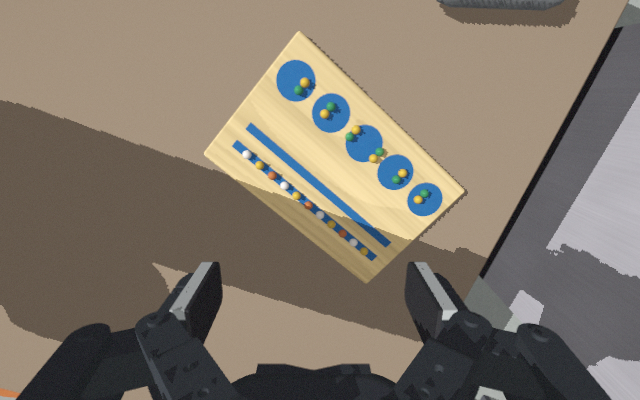

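The moves were refused because every row needs all the keys, so the arm hasn't moved. The wrist picture only shows the bead tray, with the fingers at (200,290) and (430,290).

arm_command(
  deltas=[
    {"hand": 85,"tx": 43,"ty": -39.6,"tz": 0,"wx": 0,"wy": 0,"wz": 0},
    {"hand": 85,"tx": 43,"ty": -39.6,"tz": 0,"wx": 0,"wy": 0,"wz": 0},
    {"hand": 85,"tx": 43,"ty": -39.6,"tz": 0,"wx": 0,"wy": 0,"wz": 0},
    {"hand": 85,"tx": 43,"ty": -39.6,"tz": 0,"wx": 0,"wy": 0,"wz": 0},
    {"hand": 85,"tx": 43,"ty": -39.6,"tz": 0,"wx": 0,"wy": 0,"wz": 0},
    {"hand": 85,"tx": 43,"ty": -39.6,"tz": 0,"wx": 0,"wy": 0,"wz": 0},
    {"hand": 85,"tx": 43,"ty": -39.6,"tz": 0,"wx": 0,"wy": 0,"wz": 0},
    {"hand": 85,"tx": 43,"ty": -39.6,"tz": 0,"wx": 0,"wy": 0,"wz": 0},
  ],
)

```text
clock: 1.25
eef_pos: [424.2, -182.7, 231.5]
tcp_rot: [3.141, -0.001, 0.32]
contact_force: [1.1, 0.1, 0.5]
opening: 0.997
grasp_force: 0.0
```

arm_command(
  deltas=[
    {"hand": 85,"tx": 43,"ty": -39.6,"tz": 0,"wx": 0,"wy": 0,"wz": 0},
    {"hand": 85,"tx": 43,"ty": -39.6,"tz": 0,"wx": 0,"wy": 0,"wz": 0},
    {"hand": 85,"tx": 43,"ty": -39.6,"tz": 0,"wx": 0,"wy": 0,"wz": 0},
    {"hand": 85,"tx": 43,"ty": -39.6,"tz": 0,"wx": 0,"wy": 0,"wz": 0},
    {"hand": 85,"tx": 0,"ty": 0,"tz": 0,"wx": 0,"wy": 0,"wz": -0.18},
    {"hand": 85,"tx": 0,"ty": 0,"tz": 0,"wx": 0,"wy": 0,"wz": -0.18},
    {"hand": 85,"tx": 0,"ty": 0,"tz": 0,"wx": 0,"wy": 0,"wz": -0.18},
    {"hand": 85,"tx": 0,"ty": 0,"tz": 0,"wx": 0,"wy": 0,"wz": -0.18},
  ],
)

```text
clock: 2.25
eef_pos: [536.8, 20.1, 231.2]
tcp_rot: [-3.141, 0.0, 1.046]
contact_force: [0.1, 0.8, 0.0]
opening: 0.996
grasp_force: 0.0
```

arm_command(
  deltas=[
    {"hand": 85,"tx": 0,"ty": 0,"tz": 0,"wx": 0,"wy": 0,"wz": -0.18},
    {"hand": 85,"tx": 0,"ty": 0,"tz": 0,"wx": 0,"wy": 0,"wz": -0.18},
    {"hand": 85,"tx": 0,"ty": 0,"tz": 0,"wx": 0,"wy": 0,"wz": -0.18},
    {"hand": 85,"tx": 0,"ty": 0,"tz": 0,"wx": 0,"wy": 0,"wz": -0.18},
    {"hand": 85,"tx": 0,"ty": 0,"tz": 0,"wx": 0,"wy": 0,"wz": -0.18},
    {"hand": 85,"tx": 0,"ty": 0,"tz": 0,"wx": 0,"wy": 0,"wz": -0.18},
    {"hand": 85,"tx": 0,"ty": 0,"tz": 0,"wx": 0,"wy": 0,"wz": -0.18},
    {"hand": 85,"tx": 0,"ty": 0,"tz": 0,"wx": 0,"wy": 0,"wz": -0.18},
  ],
)

```text
clock: 3.25
eef_pos: [536.9, 20.0, 231.2]
tcp_rot: [-3.141, -0.0, 2.486]
contact_force: [-0.3, 0.0, 0.2]
opening: 0.993
grasp_force: 0.0
```

arm_command(
  deltas=[
    {"hand": 85,"tx": 0,"ty": 0,"tz": 20,"wx": 0,"wy": 0,"wz": -0.18},
    {"hand": 85,"tx": 0,"ty": 0,"tz": 20,"wx": 0,"wy": 0,"wz": -0.18},
    {"hand": 85,"tx": 0,"ty": 0,"tz": 10,"wx": 0,"wy": 0,"wz": -0.18},
    {"hand": 85,"tx": 0,"ty": 0,"tz": 0,"wx": 0,"wy": 0,"wz": -0.17},
    {"hand": 85,"tx": 0,"ty": 0,"tz": 0,"wx": 0,"wy": 0,"wz": 0},
    {"hand": 85,"tx": 0,"ty": 0,"tz": 0,"wx": 0,"wy": 0,"wz": 0},
  ],
)

```text
clock: 4.0
eef_pos: [537.1, 20.0, 181.4]
tcp_rot: [3.142, 0.0, -3.097]
contact_force: [0.7, -0.1, 0.5]
opening: 0.996
grasp_force: 0.0
```

Run:
```python
from h import *
f=grab("wrist");cv2.imwrite("pics/w2.png",cv2.cvtColor(f["image"],cv2.COLOR_RGB2BGR))
np.save("w2.npy",f,allow_pickle=True)
s=r.sense();print(s["clock"],s["eef_pos"],s["tcp_rot"],s["qpos"])
```

```text
4.05 [537.03204451  20.03198421 181.44753292] [ 3.14157333e+00  3.11771255e-04 -3.09644541e+00] [ 3.44783639e-02  2.73447114e-01  1.86957133e+00  2.69425957e-05
  9.98262663e-01 -1.58147980e+00]
```

View pics/w2.png

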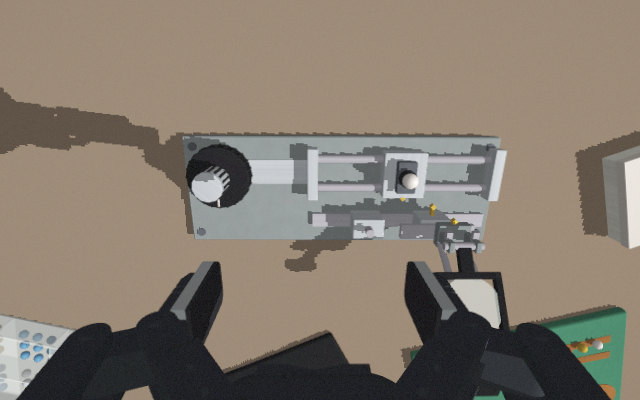

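The wrist view is clear:
- **Carriage pointer:** (403,199)
- **Lower pointer:** (433,208)
- **Upper pointer:** (454,221)
- **Pearl:** (411,181)
- **Knob:** wide disc about (219,175), small top about (208,184)

I'll measure these now.

```bash
cat >> h.py <<'E'
def yellow(f,x0,x1,y0,y1):
    hsv=cv2.cvtColor(f["image"],cv2.COLOR_RGB2HSV)
    m=cv2.inRange(hsv,(14,110,90),(35,255,255));k=np.zeros_like(m);k[y0:y1,x0:x1]=1
    w=m*k;n,l,st,c=cv2.connectedComponentsWithStats(w)
    return [(c[i],st[i]) for i in range(1,n) if st[i][4]>=3]
def white(f,x0,x1,y0,y1,t=200):
    g=f["image"].min(2);k=np.zeros_like(g);k[y0:y1,x0:x1]=1
    n,l,st,c=cv2.connectedComponentsWithStats((g>t).astype(np.uint8)*k)
    return [(c[i],st[i]) for i in range(1,n) if st[i][4]>=8]
E
python3 - <<'E'
from h import *
f=np.load("w2.npy",allow_pickle=True).item();im=f["image"]
hsv=cv2.cvtColor(im,cv2.COLOR_RGB2HSV)
m=hsv[...,1]<70
def fit(rng,it,):
    P=[]
    for u in rng:
        col=np.where(m[120:260,u])[0]+120
        P.append(onz(f,u,col[0] if it==0 else col[-1]+1,12)[:2])
    P=np.array(P);
    for _ in range(3):
        c=np.polyfit(P[:,1],P[:,0],1);e=abs(P[:,0]-np.polyval(c,P[:,1]));P=P[e<np.median(e)*3+.1]
    return c,len(P)
c1=fit(range(255,475),0);c2=fit(range(205,280),1);print(c1,c2)
yb=yellow(f,390,470,190,230)
for (c,s),z in zip(yb,[29,29,53]): print(c,s,onz(f,*c,z))
print("white",[(c,s,onz(f,*c,47)) for c,s in white(f,398,422,170,192,215)])
# knob
g=cv2.inRange(im,(0,0,0),(60,60,60));k=np.zeros_like(g);k[140:215,180:256]=1
cs,_=cv2.findContours(g*k,cv2.RETR_EXTERNAL,cv2.CHAIN_APPROX_NONE);c=max(cs,key=cv2.contourArea)
h=cv2.convexHull(c)[:,0];print("knob hull",h.min(0),h.max(0))
P=np.array([onz(f,*p,40)[:2] for p in h.astype(float)]);print(cv2.minEnclosingCircle(P.astype(np.float32)))
cv2.imwrite("pics/w2c.png",cv2.resize(cv2.cvtColor(im,cv2.COLOR_RGB2BGR)[130:290,360:520],None,fx=3.7,fy=3.7,interpolation=cv2.INTER_CUBIC))
print("smalltop",[(c,s,onz(f,*c,71)) for c,s in white(f,188,232,165,205,150)])
E
```

```text
(array([-4.66534925e-02,  4.81021275e+02]), 220) (array([-4.69463941e-02,  6.29525180e+02]), 75)
[402.16666667 198.83333333] [400 198   5   3  12] [549.08031986 105.87406703  29.        ]
[431.90196078 209.37254902] [430 204   6  12  51] [558.53934251 136.44171542  29.        ]
[453.6 221.4] [451 218   7   7  30] [560.97117533 148.32964861  53.        ]
white [(array([414.6984127 , 182.03174603]), array([411, 177,   8,  11,  63], dtype=int32), array([527.28950104, 109.47929041,  47.        ]))]
knob hull [186 144] [251 207]
((531.0679931640625, -67.43573760986328), 30.32482147216797)
smalltop [(array([207.68079096, 189.43644068]), array([190, 171,  40,  34, 708], dtype=int32), array([535.14409608, -67.48109092,  71.        ]))]
```

Run:
```python
from h import *
f=np.load("w2.npy",allow_pickle=True).item();im=f["image"].astype(int)
d=cv2.GaussianBlur((im[...,0]-im[...,2]).astype(np.float32),(3,3),0)
print("rows col 280:",d[125:150:3,280].round(),d[228:262:3,280].round())
m=d<16
def fit(rng,it):
    P=[]
    for u in rng:
        col=np.where(m[100:270,u])[0]+100
        if len(col): P.append([u,col[0] if it==0 else col[-1]+1])
    P=np.array(P,float);c=cv2.fitLine(P.astype(np.float32),cv2.DIST_HUBER,0,.01,.01).ravel()
    a,b=c[2:]+c[:2]*-80,c[2:]+c[:2]*80
    A,B=[onz(f,*p,12)[:2] for p in (a,b)]
    if it<2: q=B-A; print(a,b,A,B,"yaw",np.arctan2(-q[0],q[1]))
fit(range(255,475),0);fit(range(210,275),1);fit(range(305,395),1)
```

```text
rows col 280: [37. 37. 35. 17. -7. -6. -6. -7. -6.] [-6. -7. -7. -6. 27. 37. 37. 38. 37. 37. 38. 37.]
[288.9 135. ] [448.9 135. ] [495.29380693  -5.8879028 ] [488.15439909 147.62785198] yaw 0.04647254250024853
[164. 240.] [324. 240.] [ 611.9675685  -137.12293345] [604.04673958  33.86631891] yaw 0.046290456259602174
[276.9 240. ] [436.9 240. ] [606.32655693 -16.28591041] [598.71321774 154.43056542] yaw 0.04456686410640519
```

View pics/w2c.png

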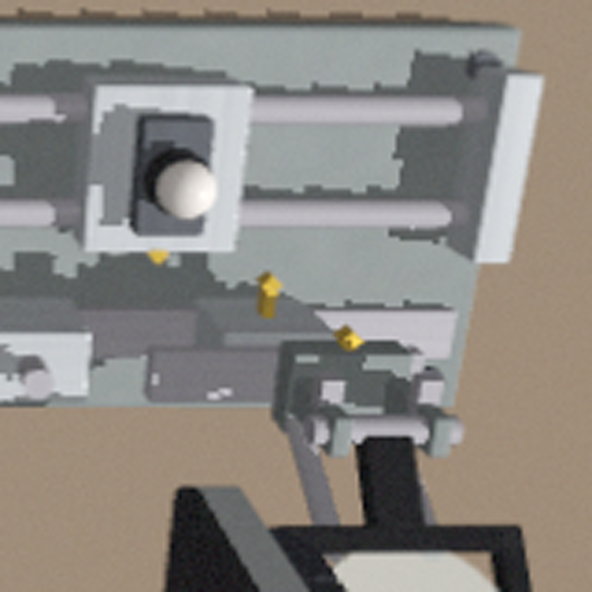

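The crop shows the pearl centre at about (410.3,180.5) in full-image pixels, the lower pointer's end at (433,207.3), the carriage pointer at (402.7,199.3) and the upper pointer at (453.8,221.5).

```bash
cat >> h.py <<'E'
K=np.array([533.5,-68.]);PSI=.0455
SX=np.array([np.cos(PSI),np.sin(PSI)]);SY=np.array([-SX[1],SX[0]])
def st(p): d=np.array(p)[:2]-K; return np.array([d@SX-20,d@SY-175]).round(2)
E
python3 - <<'E'
from h import *
f=np.load("w2.npy",allow_pickle=True).item()
for n,u,v,z in [("pearl",410.3,180.5,47),("cptr",402.7,199.3,29),("index",433,207.3,29),("head",453.8,221.5,53),("knob71",207.5,183.5,71)]:
    p=onz(f,u,v,z);print(n,p.round(1),st(p))
E
```

```text
pearl [526.1 105.4  47. ] [-19.54  -1.49]
cptr [549.5 106.5  29. ] [ 3.95 -1.46]
index [556.4 137.2  29. ] [12.16 28.92]
head [561.1 148.5  53. ] [17.38 40.05]
knob71 [530.1 -67.3  71. ] [ -23.38 -174.18]
```

Measurements agree. The carriage needs +30.4 mm (about +1.01 rad), and the head then needs about −11.1 mm (−1.39 rad). Next I move over the knob and descend to the wide one.

arm_command(
  deltas=[
    {"hand": 85,"tx": 4,"ty": -43.85,"tz": 0,"wx": 0,"wy": 0,"wz": 0},
    {"hand": 85,"tx": 4,"ty": -43.85,"tz": 0,"wx": 0,"wy": 0,"wz": 0},
    {"hand": 85,"tx": 0,"ty": 0,"tz": 12,"wx": 0,"wy": 0,"wz": 0.16},
    {"hand": 85,"tx": 0,"ty": 0,"tz": 12,"wx": 0,"wy": 0,"wz": 0.16},
    {"hand": 85,"tx": 0,"ty": 0,"tz": 12,"wx": 0,"wy": 0,"wz": 0.16},
    {"hand": 85,"tx": 0,"ty": 0,"tz": 12,"wx": 0,"wy": 0,"wz": 0.16},
    {"hand": 85,"tx": 0,"ty": 0,"tz": 12,"wx": 0,"wy": 0,"wz": 0.16},
    {"hand": 85,"tx": 0,"ty": 0,"tz": 12,"wx": 0,"wy": 0,"wz": 0.16},
  ],
)

```text
clock: 5.05
eef_pos: [533.4, -68.0, 109.1]
tcp_rot: [3.141, 0.0, 2.222]
contact_force: [0.1, 0.1, -0.1]
opening: 0.997
grasp_force: 0.0
```

arm_command(
  deltas=[
    {"hand": 85,"tx": 0,"ty": 0,"tz": 12,"wx": 0,"wy": 0,"wz": 0.16},
    {"hand": 85,"tx": 0,"ty": 0,"tz": 12,"wx": 0,"wy": 0,"wz": 0.16},
    {"hand": 85,"tx": 0,"ty": 0,"tz": 15,"wx": 0,"wy": 0,"wz": 0},
    {"hand": 85,"tx": 0,"ty": 0,"tz": 15,"wx": 0,"wy": 0,"wz": 0},
    {"hand": 85,"tx": 0,"ty": 0,"tz": 15,"wx": 0,"wy": 0,"wz": 0},
    {"hand": 85,"tx": 0,"ty": 0,"tz": 15,"wx": 0,"wy": 0,"wz": 0},
    {"hand": 85,"tx": 0,"ty": 0,"tz": 14,"wx": 0,"wy": 0,"wz": 0},
    {"hand": 85,"tx": 0,"ty": 0,"tz": 0,"wx": 0,"wy": 0,"wz": 0},
  ],
)

```text
clock: 6.05
eef_pos: [532.3, -67.9, 10.0]
tcp_rot: [-3.14, -0.001, 1.91]
contact_force: [0.9, 0.4, 0.1]
opening: 0.992
grasp_force: 0.0
```

arm_command(
  deltas=[
    {"hand": 65,"tx": 0,"ty": 0,"tz": 0,"wx": 0,"wy": 0,"wz": 0},
    {"hand": 60,"tx": 0,"ty": 0,"tz": 0,"wx": 0,"wy": 0,"wz": 0},
    {"hand": 50,"tx": 0,"ty": 0,"tz": 0,"wx": 0,"wy": 0,"wz": 0},
    {"hand": 50,"tx": 0,"ty": 0,"tz": 0,"wx": 0,"wy": 0,"wz": 0},
    {"hand": 50,"tx": 0,"ty": 0,"tz": 0,"wx": 0,"wy": 0,"wz": 0},
    {"hand": 50,"tx": 0,"ty": 0,"tz": 0,"wx": 0,"wy": 0,"wz": 0},
  ],
  squeeze=25,
)

```text
clock: 6.8
eef_pos: [532.8, -68.2, 12.0]
tcp_rot: [-3.141, 0.0, 1.91]
contact_force: [-2.6, -2.2, 5.7]
opening: 0.67
grasp_force: 25.6
```

arm_command(
  deltas=[
    {"hand": 50,"tx": 0,"ty": 0,"tz": -1,"wx": 0,"wy": 0,"wz": -0.1},
    {"hand": 50,"tx": 0,"ty": 0,"tz": 0,"wx": 0,"wy": 0,"wz": -0.15},
    {"hand": 50,"tx": 0,"ty": 0,"tz": 0,"wx": 0,"wy": 0,"wz": -0.15},
    {"hand": 50,"tx": 0,"ty": 0,"tz": 0,"wx": 0,"wy": 0,"wz": -0.15},
    {"hand": 50,"tx": 0,"ty": 0,"tz": 0,"wx": 0,"wy": 0,"wz": -0.15},
    {"hand": 50,"tx": 0,"ty": 0,"tz": 0,"wx": 0,"wy": 0,"wz": -0.15},
    {"hand": 50,"tx": 0,"ty": 0,"tz": 0,"wx": 0,"wy": 0,"wz": -0.113},
    {"hand": 50,"tx": 0,"ty": 0,"tz": 0,"wx": 0,"wy": 0,"wz": -0.05},
  ],
)

```text
clock: 7.8
eef_pos: [532.9, -68.2, 12.2]
tcp_rot: [-3.141, -0.0, 2.925]
contact_force: [0.9, -1.7, -5.4]
opening: 0.668
grasp_force: 30.7
```

arm_command(
  deltas=[
    {"hand": 50,"tx": 0,"ty": 0,"tz": 0,"wx": 0,"wy": 0,"wz": 0},
    {"hand": 50,"tx": 0,"ty": 0,"tz": 0,"wx": 0,"wy": 0,"wz": 0},
    {"hand": 85,"tx": 0,"ty": 0,"tz": 0,"wx": 0,"wy": 0,"wz": 0},
    {"hand": 85,"tx": 0,"ty": 0,"tz": 0,"wx": 0,"wy": 0,"wz": 0},
    {"hand": 85,"tx": 0,"ty": 0,"tz": 0,"wx": 0,"wy": 0,"wz": 0},
  ],
)

```text
clock: 8.43
eef_pos: [533.5, -67.9, 12.6]
tcp_rot: [3.141, 0.001, 2.923]
contact_force: [-0.7, 0.3, -0.3]
opening: 0.993
grasp_force: 0.0
```

arm_command(
  deltas=[
    {"hand": 85,"tx": 0,"ty": 0,"tz": -40,"wx": 0,"wy": 0,"wz": 0},
    {"hand": 85,"tx": 0,"ty": 0,"tz": -50,"wx": 0,"wy": 0,"wz": 0},
    {"hand": 85,"tx": 0,"ty": 0,"tz": -48,"wx": 0,"wy": 0,"wz": -0.13},
    {"hand": 85,"tx": 0,"ty": 0,"tz": 0,"wx": 0,"wy": 0,"wz": -0.13},
    {"hand": 85,"tx": -1,"ty": 47,"tz": 0,"wx": 0,"wy": 0,"wz": 0},
    {"hand": 85,"tx": -1,"ty": 47,"tz": 0,"wx": 0,"wy": 0,"wz": 0},
    {"hand": 85,"tx": -1,"ty": 47,"tz": 0,"wx": 0,"wy": 0,"wz": 0},
    {"hand": 85,"tx": -1,"ty": 47,"tz": 0,"wx": 0,"wy": 0,"wz": 0},
  ],
)

```text
clock: 9.43
eef_pos: [529.3, 121.6, 150.6]
tcp_rot: [3.141, 0.001, -3.101]
contact_force: [0.8, -0.0, 0.2]
opening: 0.994
grasp_force: 0.0
```

arm_command(
  deltas=[
    {"hand": 85,"tx": 0,"ty": 0,"tz": 0,"wx": 0,"wy": 0,"wz": 0},
    {"hand": 85,"tx": 0,"ty": 0,"tz": 0,"wx": 0,"wy": 0,"wz": 0},
    {"hand": 85,"tx": 0,"ty": 0,"tz": 0,"wx": 0,"wy": 0,"wz": 0},
  ],
)

```text
clock: 9.8
eef_pos: [529.4, 119.0, 150.3]
tcp_rot: [-3.141, -0.0, -3.101]
contact_force: [0.0, -0.8, -0.1]
opening: 0.996
grasp_force: 0.0
```

Run:
```python
from h import *
f=grab("wrist");np.save("w3.npy",f,allow_pickle=True)
s=r.sense();print(s["clock"],s["eef_pos"],s["tcp_rot"])
u,v=proj(f,[553,137,35]);u,v=int(u),int(v);print(u,v)
x0,y0=max(u-90,0),max(v-70,0)
print(x0,y0);im=cv2.cvtColor(f["image"],cv2.COLOR_RGB2BGR)
cv2.imwrite("pics/w3.png",cv2.resize(im[y0:y0+140,x0:x0+180],None,fx=4,fy=4,interpolation=cv2.INTER_CUBIC))
for c,sx in yellow(f,x0,x0+180,y0,y0+140): print(c,sx,[st(onz(f,*c,z)) for z in(29,53)])
```

```text
9.85 [529.47216563 119.00863986 150.30327489] [-3.14145783e+00 -5.05976957e-05 -3.10175891e+00]
333 221
243 151
[333.14285714 212.92857143] [331 211   5   5  14] [array([ 3.21, 28.69]), array([-5.77, 27.14])]
[333.31372549 223.8627451 ] [331 218   6  14  51] [array([13.54, 28.99]), array([ 3.62, 27.42])]
[349.37142857 239.        ] [347 235   6   8  35] [array([28.32, 43.67]), array([17.05, 40.76])]
```

View pics/w3.png

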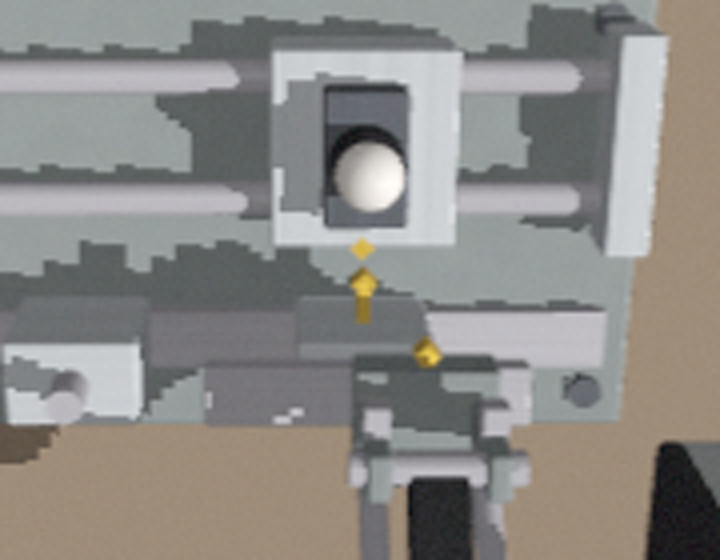

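The crop shows the carriage pointer (362,249) in line with the lower pointer (364,283) to within about 0.3 mm. The upper pointer is at (428,353) and the pearl at (369,176).

Run:
```python
from h import *
f=np.load("w3.npy",allow_pickle=True).item()
T=np.array(f["world_to_cam"]);print(st(-T[:3,:3].T@T[:3,3]))
for n,u,v,z in [("pearl",335.1,195,47),("cptr",333.4,213,29),("index",333.8,221.5,29),("head",349.7,239,53)]:
    print(n,st(onz(f,u,v,z)))
g=f["image"].min(2)[180:215,315:355];print([(c+[315,180],s) for c,s in white(f,315,355,180,205,190)])
```

```text
[-95.34  11.7 ]
pearl [-18.83  28.86]
cptr [ 3.28 28.91]
index [11.29 29.39]
head [17.05 41.03]
[(array([664.95594714, 372.10132159]), array([345, 180,  10,  25, 227], dtype=int32)), (array([652.7421875, 375.8515625]), array([332, 189,  12,  14, 128], dtype=int32))]
```

Head to pearl is about −12.0 mm, or −1.5 rad. Next is the small knob.

arm_command(
  deltas=[
    {"hand": 85,"tx": 0.9,"ty": -46.75,"tz": 0,"wx": 0,"wy": 0,"wz": 0},
    {"hand": 85,"tx": 0.9,"ty": -46.75,"tz": 0,"wx": 0,"wy": 0,"wz": 0},
    {"hand": 85,"tx": 0.9,"ty": -46.75,"tz": 0,"wx": 0,"wy": 0,"wz": 0},
    {"hand": 85,"tx": 0.9,"ty": -46.75,"tz": 0,"wx": 0,"wy": 0,"wz": 0},
    {"hand": 70,"tx": 0,"ty": 0,"tz": 26,"wx": 0,"wy": 0,"wz": 0},
    {"hand": 60,"tx": 0,"ty": 0,"tz": 26,"wx": 0,"wy": 0,"wz": 0},
    {"hand": 60,"tx": 0,"ty": 0,"tz": 26,"wx": 0,"wy": 0,"wz": 0},
    {"hand": 60,"tx": 0,"ty": 0,"tz": 25,"wx": 0,"wy": 0,"wz": 0},
  ],
  squeeze=35,
)

```text
clock: 10.85
eef_pos: [533.3, -68.0, 46.5]
tcp_rot: [-3.142, 0.0, -3.102]
contact_force: [0.6, -0.1, -0.2]
opening: 0.702
grasp_force: 0.0
```

arm_command(
  deltas=[
    {"hand": 40,"tx": 0,"ty": 0,"tz": 0,"wx": 0,"wy": 0,"wz": 0},
    {"hand": 30,"tx": 0,"ty": 0,"tz": 0,"wx": 0,"wy": 0,"wz": 0},
    {"hand": 20,"tx": 0,"ty": 0,"tz": 0,"wx": 0,"wy": 0,"wz": 0},
    {"hand": 20,"tx": 0,"ty": 0,"tz": 0,"wx": 0,"wy": 0,"wz": 0},
    {"hand": 20,"tx": 0,"ty": 0,"tz": 0,"wx": 0,"wy": 0,"wz": 0},
    {"hand": 20,"tx": 0,"ty": 0,"tz": 0,"wx": 0,"wy": 0,"wz": 0},
  ],
)

```text
clock: 11.6
eef_pos: [534.1, -67.9, 48.5]
tcp_rot: [-3.14, 0.002, -3.1]
contact_force: [-0.8, -6.3, -2.0]
opening: 0.288
grasp_force: 34.4
```

arm_command(
  deltas=[
    {"hand": 20,"tx": 0,"ty": -0.5,"tz": 0,"wx": 0,"wy": 0,"wz": 0.12},
    {"hand": 20,"tx": 0,"ty": 0,"tz": 0,"wx": 0,"wy": 0,"wz": 0.15},
    {"hand": 20,"tx": 0,"ty": 0,"tz": 0,"wx": 0,"wy": 0,"wz": 0.15},
    {"hand": 20,"tx": 0,"ty": 0,"tz": 0,"wx": 0,"wy": 0,"wz": 0.15},
    {"hand": 20,"tx": 0,"ty": 0,"tz": 0,"wx": 0,"wy": 0,"wz": 0.15},
    {"hand": 20,"tx": 0,"ty": 0,"tz": 0,"wx": 0,"wy": 0,"wz": 0.15},
    {"hand": 20,"tx": 0,"ty": 0,"tz": 0,"wx": 0,"wy": 0,"wz": 0.15},
    {"hand": 20,"tx": 0,"ty": 0,"tz": 0,"wx": 0,"wy": 0,"wz": 0.15},
  ],
)

```text
clock: 12.6
eef_pos: [533.5, -69.1, 48.5]
tcp_rot: [-3.141, 0.002, 2.009]
contact_force: [-3.7, -10.9, 1.5]
opening: 0.291
grasp_force: 34.7
```

arm_command(
  deltas=[
    {"hand": 20,"tx": 0,"ty": 0,"tz": 0,"wx": 0,"wy": 0,"wz": 0.15},
    {"hand": 20,"tx": 0,"ty": 0,"tz": 0,"wx": 0,"wy": 0,"wz": 0.12},
    {"hand": 20,"tx": 0,"ty": 0,"tz": 0,"wx": 0,"wy": 0,"wz": 0.06},
    {"hand": 20,"tx": 0,"ty": 0,"tz": 0,"wx": 0,"wy": 0,"wz": 0},
    {"hand": 20,"tx": 0,"ty": 0,"tz": 0,"wx": 0,"wy": 0,"wz": 0},
    {"hand": 60,"tx": 0,"ty": 0,"tz": 0,"wx": 0,"wy": 0,"wz": 0},
    {"hand": 60,"tx": 0,"ty": 0,"tz": 0,"wx": 0,"wy": 0,"wz": 0},
    {"hand": 60,"tx": 0,"ty": 0,"tz": 0,"wx": 0,"wy": 0,"wz": 0},
  ],
)

```text
clock: 13.6
eef_pos: [534.0, -67.3, 47.7]
tcp_rot: [3.141, 0.0, 1.683]
contact_force: [0.0, 0.0, 0.1]
opening: 0.702
grasp_force: 0.0
```

arm_command(
  deltas=[
    {"hand": 60,"tx": 0,"ty": 0,"tz": -35,"wx": 0,"wy": 0,"wz": 0},
    {"hand": 70,"tx": 0,"ty": 0,"tz": -35,"wx": 0,"wy": 0,"wz": 0},
    {"hand": 85,"tx": 0,"ty": 0,"tz": -34,"wx": 0,"wy": 0,"wz": -0.15},
    {"hand": 85,"tx": 0,"ty": 0,"tz": 0,"wx": 0,"wy": 0,"wz": -0.17},
    {"hand": 85,"tx": 0,"ty": 0,"tz": 0,"wx": 0,"wy": 0,"wz": -0.17},
    {"hand": 85,"tx": 0,"ty": 0,"tz": 0,"wx": 0,"wy": 0,"wz": -0.17},
    {"hand": 85,"tx": 0,"ty": 0,"tz": 0,"wx": 0,"wy": 0,"wz": -0.17},
    {"hand": 85,"tx": 0,"ty": 0,"tz": 0,"wx": 0,"wy": 0,"wz": -0.17},
  ],
)

```text
clock: 14.6
eef_pos: [533.6, -67.2, 151.4]
tcp_rot: [3.141, 0.0, 2.689]
contact_force: [-1.3, -0.3, 0.2]
opening: 0.997
grasp_force: 0.0
```

arm_command(
  deltas=[
    {"hand": 85,"tx": 0,"ty": 0,"tz": 0,"wx": 0,"wy": 0,"wz": -0.17},
    {"hand": 85,"tx": 0,"ty": 0,"tz": 0,"wx": 0,"wy": 0,"wz": -0.17},
    {"hand": 85,"tx": 0,"ty": 0,"tz": 0,"wx": 0,"wy": 0,"wz": -0.164},
    {"hand": 85,"tx": -1,"ty": 50,"tz": 0,"wx": 0,"wy": 0,"wz": 0},
    {"hand": 85,"tx": -1,"ty": 50,"tz": 0,"wx": 0,"wy": 0,"wz": 0},
    {"hand": 85,"tx": -1,"ty": 50,"tz": 0,"wx": 0,"wy": 0,"wz": 0},
    {"hand": 85,"tx": -1,"ty": 50,"tz": 0,"wx": 0,"wy": 0,"wz": 0},
    {"hand": 85,"tx": 0,"ty": 5,"tz": 0,"wx": 0,"wy": 0,"wz": 0},
  ],
)

```text
clock: 15.6
eef_pos: [528.2, 140.5, 151.4]
tcp_rot: [3.141, 0.0, -3.093]
contact_force: [-0.7, -0.3, -0.9]
opening: 0.995
grasp_force: 0.0
```

arm_command(
  deltas=[
    {"hand": 85,"tx": 0,"ty": 0,"tz": 0,"wx": 0,"wy": 0,"wz": 0},
    {"hand": 85,"tx": 0,"ty": 0,"tz": 0,"wx": 0,"wy": 0,"wz": 0},
    {"hand": 85,"tx": 0,"ty": 0,"tz": 0,"wx": 0,"wy": 0,"wz": 0},
  ],
)

```text
clock: 15.98
eef_pos: [528.4, 136.4, 151.3]
tcp_rot: [-3.141, -0.0, -3.098]
contact_force: [0.8, -0.6, 0.3]
opening: 0.993
grasp_force: 0.0
```

Run:
```python
from h import *
f=grab("wrist");np.save("w4.npy",f,allow_pickle=True)
s=r.sense();print(s["clock"],s["eef_pos"],s["tcp_rot"])
u,v=proj(f,[553,137,35]);u,v=int(u),int(v)
T=np.array(f["world_to_cam"]);print(st(-T[:3,:3].T@T[:3,3]))
x0,y0=max(u-90,0),max(v-70,0)
print(x0,y0);im=cv2.cvtColor(f["image"],cv2.COLOR_RGB2BGR)
cv2.imwrite("pics/w4.png",cv2.resize(im[y0:y0+140,x0:x0+180],None,fx=4,fy=4,interpolation=cv2.INTER_CUBIC))
for c,sx in yellow(f,x0,x0+180,y0,y0+140): print(c,sx,[st(onz(f,*c,z)) for z in(29,53)])
```

```text
16.025 [528.36341371 136.57627917 151.30070355] [-3.14151257e+00 -5.88722950e-05 -3.09773928e+00]
[-95.59  28.83]
223 151
[313.16666667 212.91666667] [311 212   5   3  12] [array([ 3.26, 28.71]), array([-5.71, 28.72])]
[313.82 224.02] [311 218   6  14  50] [array([13.79, 29.28]), array([ 3.86, 29.24])]
[313.62162162 238.91891892] [311 235   6   8  37] [array([28.32, 29.1 ]), array([17.07, 29.07])]
```

View pics/w4.png

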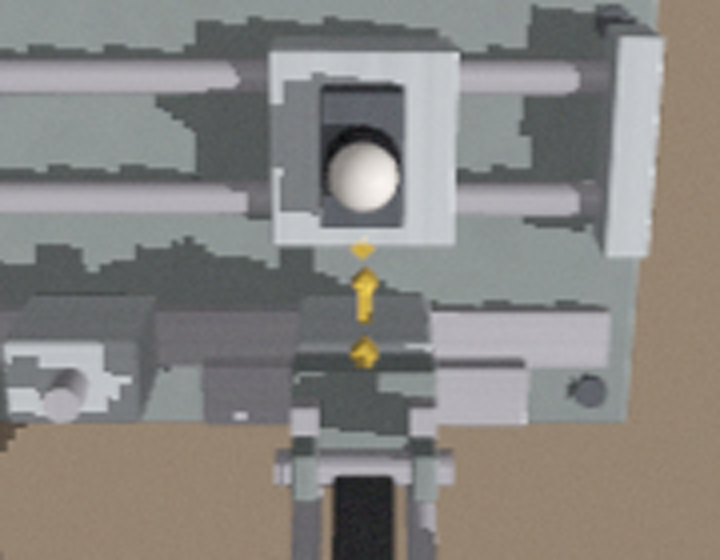

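The crop, taken with the camera in the pearl's own y plane, shows all three pointers and the pearl in one column (pearl 362, carriage 363, index 364, head 364). They agree within about 0.5 mm. Next I locate the hinge and grip.

Run:
```python
from h import *
f=np.load("w4.npy",allow_pickle=True).item()
h=onz(f,314.0,267.7,75);print("hinge",h.round(1),st(h))
t=grab("top");g=t["image"].max(2)
k=np.zeros_like(g);k[146:163,250:290]=1
n,l,s,c=cv2.connectedComponentsWithStats((g<60).astype(np.uint8)*k)
for i in range(1,n):
    if s[i][4]>8: p=onz(t,*c[i],136);print(c[i],s[i],p.round(1),st(p))
e=K+SX*(st(h)[0]+20+87.6)+SY*(29+175);print("expected grip",e,"proj wrist",proj(f,[*e,136]),"top",proj(t,[*e,136]))
```

```text
hinge [575.3 138.4  75. ] [31.1  29.33]
[267.92307692 152.46153846] [265 152   7   2  13] [667.3 144.2 136. ] [123.34  30.87]
expected grip [662.77765528 142.09754365] proj wrist [313.74087884 426.65787615] top [268.61531099 154.07371018]
```

arm_command(
  deltas=[
    {"hand": 85,"tx": 0,"ty": 0,"tz": -30,"wx": 0,"wy": 0,"wz": 0},
    {"hand": 85,"tx": -20,"ty": 0,"tz": -19,"wx": 0,"wy": 0,"wz": 0},
    {"hand": 85,"tx": -40,"ty": 0,"tz": 0,"wx": 0,"wy": 0,"wz": 0},
    {"hand": 85,"tx": -40,"ty": 0,"tz": 0,"wx": 0,"wy": 0,"wz": 0},
    {"hand": 85,"tx": -34,"ty": 0,"tz": 0,"wx": 0,"wy": 0,"wz": 0},
    {"hand": 85,"tx": 0,"ty": 0,"tz": 0,"wx": 0,"wy": 0,"wz": 0},
    {"hand": 85,"tx": 0,"ty": 0,"tz": 0,"wx": 0,"wy": 0,"wz": 0},
  ],
  squeeze=25,
)

```text
clock: 16.95
eef_pos: [661.3, 143.1, 199.8]
tcp_rot: [-3.141, -0.001, -3.097]
contact_force: [0.1, -0.1, -0.0]
opening: 0.994
grasp_force: 0.0
```

Run:
```python
from h import *
f=grab("wrist");np.save("w5.npy",f,allow_pickle=True)
s=r.sense();print(s["clock"],s["eef_pos"],s["tcp_rot"])
e=[662.8,142,136.4];print(proj(f,e),proj(f,[662,142,136.4+8]))
im=cv2.cvtColor(f["image"],cv2.COLOR_RGB2BGR)
cv2.imwrite("pics/w5.png",im)
```

```text
17.0 [661.12363745 143.19566882 200.02180016] [-3.14142750e+00 -1.17731151e-03 -3.09665687e+00]
[312.56384643 218.99629499] [312.59472586 222.30207693]
```

View pics/w5.png

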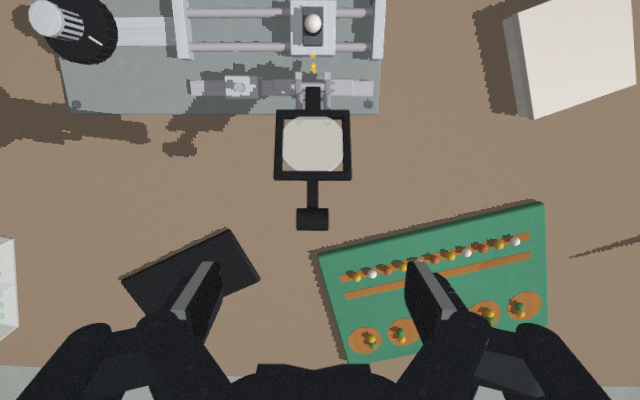

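The wrist view shows the barrel at (313,219), where my model puts it, so I descend and pinch the grip.

arm_command(
  deltas=[
    {"hand": 70,"tx": -1.5,"ty": -1,"tz": 25,"wx": 0,"wy": 0,"wz": 0},
    {"hand": 60,"tx": 0,"ty": 0,"tz": 25,"wx": 0,"wy": 0,"wz": 0},
    {"hand": 60,"tx": 0,"ty": 0,"tz": 20,"wx": 0,"wy": 0,"wz": 0},
    {"hand": 60,"tx": 0,"ty": 0,"tz": 11,"wx": 0,"wy": 0,"wz": 0},
    {"hand": 40,"tx": 0,"ty": 0,"tz": 0,"wx": 0,"wy": 0,"wz": 0},
    {"hand": 28,"tx": 0,"ty": 0,"tz": 0,"wx": 0,"wy": 0,"wz": 0},
    {"hand": 24,"tx": 0,"ty": 0,"tz": 0,"wx": 0,"wy": 0,"wz": 0},
    {"hand": 18,"tx": 0,"ty": 0,"tz": 0,"wx": 0,"wy": 0,"wz": 0},
  ],
  squeeze=25,
)

```text
clock: 18.0
eef_pos: [664.3, 142.7, 120.1]
tcp_rot: [3.141, 0.002, -3.096]
contact_force: [1.5, 0.3, 2.1]
opening: 0.252
grasp_force: 27.9
```

arm_command(
  deltas=[
    {"hand": 18,"tx": 0,"ty": 0,"tz": 0,"wx": 0,"wy": 0,"wz": 0},
    {"hand": 18,"tx": 0,"ty": 0,"tz": 0,"wx": 0,"wy": 0,"wz": 0},
  ],
)

```text
clock: 18.25
eef_pos: [664.5, 142.7, 119.9]
tcp_rot: [3.141, 0.002, -3.096]
contact_force: [2.7, -0.0, 4.4]
opening: 0.246
grasp_force: 28.1
```

Run:
```python
import numpy as np
th=.611; a=np.array([np.cos(th),np.sin(th)])
for N in [np.r_[.611,.66,.72,np.linspace(.8,2.72,20)[0:],2.79,2.85,2.91,2.96,3.01,3.05,3.09,3.12,3.142]]:
    P=107*np.c_[np.cos(N),np.sin(N)];D=np.diff(P,axis=0)
    # tool x = -stage x ; tool z = -z
    for i,d in enumerate(D): print(i,(-d[0]).round(1),(-d[1]).round(1))
```

```text
0 3.1 -4.2
1 4.1 -5.0
2 5.9 -6.2
3 8.1 -7.1
4 8.8 -6.3
5 9.4 -5.4
6 9.9 -4.4
7 10.3 -3.4
8 10.6 -2.3
9 10.7 -1.2
10 10.8 -0.1
11 10.8 1.0
12 10.6 2.0
13 10.4 3.1
14 10.0 4.1
15 9.5 5.1
16 9.0 6.0
17 8.3 6.9
18 7.6 7.7
19 6.7 8.4
20 5.9 9.1
21 4.9 9.6
22 2.8 6.9
23 2.0 6.1
24 1.7 6.2
25 1.1 5.2
26 0.8 5.3
27 0.5 4.3
28 0.3 4.3
29 0.1 3.2
30 0.0 2.4
```

arm_command(
  deltas=[
    {"hand": 18,"tx": 3.1,"ty": 0,"tz": -4.2,"wx": 0,"wy": 0,"wz": 0},
    {"hand": 18,"tx": 4.1,"ty": 0,"tz": -5.0,"wx": 0,"wy": 0,"wz": 0},
    {"hand": 18,"tx": 5.9,"ty": 0,"tz": -6.2,"wx": 0,"wy": 0,"wz": 0},
    {"hand": 18,"tx": 8.1,"ty": 0,"tz": -7.1,"wx": 0,"wy": 0,"wz": 0},
    {"hand": 18,"tx": 8.8,"ty": 0,"tz": -6.3,"wx": 0,"wy": 0,"wz": 0},
    {"hand": 18,"tx": 9.4,"ty": 0,"tz": -5.4,"wx": 0,"wy": 0,"wz": 0},
  ],
)

```text
clock: 19.0
eef_pos: [623.4, 140.8, 153.8]
tcp_rot: [3.142, -0.0, -3.096]
contact_force: [3.2, 0.1, -1.1]
opening: 0.25
grasp_force: 27.5
```

arm_command(
  deltas=[
    {"hand": 18,"tx": 9.9,"ty": 0,"tz": -4.4,"wx": 0,"wy": 0,"wz": 0},
    {"hand": 18,"tx": 10.3,"ty": 0,"tz": -3.4,"wx": 0,"wy": 0,"wz": 0},
    {"hand": 18,"tx": 10.6,"ty": 0,"tz": -2.3,"wx": 0,"wy": 0,"wz": 0},
    {"hand": 18,"tx": 10.7,"ty": 0,"tz": -1.2,"wx": 0,"wy": 0,"wz": 0},
    {"hand": 18,"tx": 0,"ty": 0,"tz": 0,"wx": 0,"wy": 0,"wz": 0},
  ],
)

```text
clock: 19.62
eef_pos: [582.1, 139.0, 165.1]
tcp_rot: [3.142, -0.0, -3.096]
contact_force: [1.4, -0.3, 3.3]
opening: 0.251
grasp_force: 28.4
```

Forces are low and the grip follows the arc. I continue over the top and down.

arm_command(
  deltas=[
    {"hand": 18,"tx": 10.8,"ty": 0,"tz": -0.1,"wx": 0,"wy": 0,"wz": 0},
    {"hand": 18,"tx": 10.8,"ty": 0,"tz": 1.0,"wx": 0,"wy": 0,"wz": 0},
    {"hand": 18,"tx": 10.6,"ty": 0,"tz": 2.0,"wx": 0,"wy": 0,"wz": 0},
    {"hand": 18,"tx": 10.4,"ty": 0,"tz": 3.1,"wx": 0,"wy": 0,"wz": 0},
    {"hand": 18,"tx": 10.0,"ty": 0,"tz": 4.1,"wx": 0,"wy": 0,"wz": 0},
    {"hand": 18,"tx": 9.5,"ty": 0,"tz": 5.1,"wx": 0,"wy": 0,"wz": 0},
  ],
)

```text
clock: 20.38
eef_pos: [519.8, 136.2, 149.8]
tcp_rot: [3.141, -0.001, -3.096]
contact_force: [-1.0, 0.9, 6.4]
opening: 0.249
grasp_force: 30.9
```

arm_command(
  deltas=[
    {"hand": 18,"tx": 9.0,"ty": 0,"tz": 6.0,"wx": 0,"wy": 0,"wz": 0},
    {"hand": 18,"tx": 8.3,"ty": 0,"tz": 6.9,"wx": 0,"wy": 0,"wz": 0},
    {"hand": 18,"tx": 7.6,"ty": 0,"tz": 7.7,"wx": 0,"wy": 0,"wz": 0},
    {"hand": 18,"tx": 6.7,"ty": 0,"tz": 8.4,"wx": 0,"wy": 0,"wz": 0},
    {"hand": 18,"tx": 5.9,"ty": 0,"tz": 9.1,"wx": 0,"wy": 0,"wz": 0},
    {"hand": 18,"tx": 4.9,"ty": 0,"tz": 9.6,"wx": 0,"wy": 0,"wz": 0},
    {"hand": 18,"tx": 0,"ty": 0,"tz": 0,"wx": 0,"wy": 0,"wz": 0},
  ],
)

```text
clock: 21.25
eef_pos: [476.3, 134.0, 100.8]
tcp_rot: [-3.141, -0.004, -3.096]
contact_force: [-6.1, 1.5, 3.9]
opening: 0.249
grasp_force: 33.6
```

arm_command(
  deltas=[
    {"hand": 18,"tx": 2.8,"ty": 0,"tz": 6.9,"wx": 0,"wy": 0,"wz": 0},
    {"hand": 18,"tx": 2.0,"ty": 0,"tz": 6.1,"wx": 0,"wy": 0,"wz": 0},
    {"hand": 18,"tx": 1.7,"ty": 0,"tz": 6.2,"wx": 0,"wy": 0,"wz": 0},
    {"hand": 18,"tx": 1.1,"ty": 0,"tz": 5.2,"wx": 0,"wy": 0,"wz": 0},
    {"hand": 18,"tx": 0.8,"ty": 0,"tz": 5.3,"wx": 0,"wy": 0,"wz": 0},
    {"hand": 18,"tx": 0,"ty": 0,"tz": 0,"wx": 0,"wy": 0,"wz": 0},
  ],
)

```text
clock: 22.0
eef_pos: [468.4, 133.6, 71.6]
tcp_rot: [-3.141, -0.004, -3.097]
contact_force: [-5.1, 1.4, 1.9]
opening: 0.253
grasp_force: 34.1
```

arm_command(
  deltas=[
    {"hand": 18,"tx": 0.5,"ty": 0,"tz": 4,"wx": 0,"wy": 0,"wz": 0},
    {"hand": 18,"tx": 0.2,"ty": 0,"tz": 3,"wx": 0,"wy": 0,"wz": 0},
    {"hand": 18,"tx": 0,"ty": 0,"tz": 2,"wx": 0,"wy": 0,"wz": 0},
    {"hand": 18,"tx": 0,"ty": 0,"tz": 2,"wx": 0,"wy": 0,"wz": 0},
    {"hand": 18,"tx": 0,"ty": 0,"tz": 0,"wx": 0,"wy": 0,"wz": 0},
  ],
)

```text
clock: 22.62
eef_pos: [467.6, 133.6, 60.7]
tcp_rot: [-3.141, -0.004, -3.097]
contact_force: [-5.6, 2.5, 1.6]
opening: 0.247
grasp_force: 34.2
```

arm_command(
  deltas=[
    {"hand": 18,"tx": 0,"ty": 0,"tz": 1,"wx": 0,"wy": 0,"wz": 0},
    {"hand": 18,"tx": 0,"ty": 0,"tz": 1,"wx": 0,"wy": 0,"wz": 0},
    {"hand": 18,"tx": 0,"ty": 0,"tz": 1,"wx": 0,"wy": 0,"wz": 0},
    {"hand": 18,"tx": 0,"ty": 0,"tz": 0,"wx": 0,"wy": 0,"wz": 0},
  ],
)

```text
clock: 23.12
eef_pos: [467.6, 133.6, 57.7]
tcp_rot: [-3.141, -0.004, -3.097]
contact_force: [-7.5, 1.2, 2.6]
opening: 0.251
grasp_force: 34.2
```

arm_command(
  deltas=[
    {"hand": 18,"tx": 0,"ty": 0,"tz": 1,"wx": 0,"wy": 0,"wz": 0},
    {"hand": 18,"tx": 0,"ty": 0,"tz": 1,"wx": 0,"wy": 0,"wz": 0},
    {"hand": 18,"tx": 0,"ty": 0,"tz": 0,"wx": 0,"wy": 0,"wz": 0},
  ],
)

```text
clock: 23.5
eef_pos: [467.6, 133.6, 55.7]
tcp_rot: [-3.141, -0.004, -3.097]
contact_force: [-6.6, 1.8, 2.0]
opening: 0.252
grasp_force: 34.2
```

arm_command(
  deltas=[
    {"hand": 18,"tx": 0,"ty": 0,"tz": 1,"wx": 0,"wy": 0,"wz": 0},
    {"hand": 18,"tx": 0,"ty": 0,"tz": 1,"wx": 0,"wy": 0,"wz": 0},
    {"hand": 18,"tx": 0,"ty": 0,"tz": 0,"wx": 0,"wy": 0,"wz": 0},
  ],
)

```text
clock: 23.88
eef_pos: [467.7, 133.6, 53.8]
tcp_rot: [-3.141, -0.004, -3.097]
contact_force: [-6.6, 2.2, 1.3]
opening: 0.251
grasp_force: 34.2
```

Run:
```python
from h import *
f=grab("wrist");s=r.sense();print(s["eef_pos"],s["contact_force"])
im=cv2.cvtColor(f["image"],cv2.COLOR_RGB2BGR)
a=im[:, 120:520];b=cv2.cvtColor(grab("scene")["image"],cv2.COLOR_RGB2BGR)[180:260,270:410]
cv2.imwrite("pics/w6.png",np.hstack([a,cv2.resize(b,(350,200),interpolation=cv2.INTER_CUBIC).repeat(2,0)[:400]]))
e=[*(K+SX*(30.5+20-107)+SY*(29+175)),75];print(e,proj(f,e))
```

```text
[467.6759126  133.57026256  53.77354153] [-5.68295836  2.11853268  1.37044295]
[np.float64(467.77967681864004), np.float64(133.21900785198602), 75] [314.01541239 287.20778241]
```

View pics/w6.png

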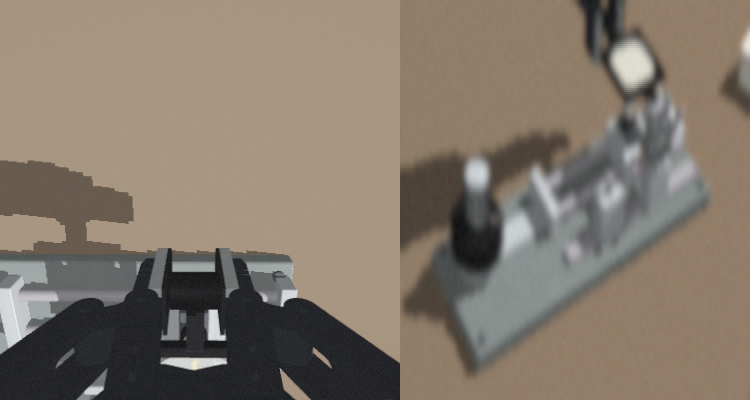

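The last picture shows the barrel between the pads at about (314,290), and the lens forward of the hinge in the scene inset. I'll check the flap angle numerically from the lens centre in the scene camera.

Run:
```python
from h import *
t=grab("scene")
print([(c.round(1),s) for c,s in white(t,345,385,180,208,150)])
H=K+SX*50.5+SY*204
for th in (2.7,2.8,2.9,3.0,3.05,3.1,3.14,3.2):
    for L in(50,107):
        p=[*(H+SX*L*np.cos(th)),75+L*np.sin(th)];print(th,L,proj(t,p).round(1),end=" ")
    print()
```

```text
[(array([362.5, 192.3]), array([355, 188,  16,   9, 102], dtype=int32)), (array([381.5, 205.8]), array([380, 204,   4,   4,  11], dtype=int32))]
2.7 50 [363.2 187.5] 2.7 107 [353.5 172.3] 
2.8 50 [362.7 188.6] 2.8 107 [352.5 174.6] 
2.9 50 [362.3 189.7] 2.9 107 [351.7 177.2] 
3.0 50 [362. 191.] 3.0 107 [351.2 179.9] 
3.05 50 [361.9 191.7] 3.05 107 [350.9 181.4] 
3.1 50 [361.8 192.4] 3.1 107 [350.8 182.9] 
3.14 50 [361.8 193. ] 3.14 107 [350.7 184.1] 
3.2 50 [361.7 193.9] 3.2 107 [350.6 186. ]
```

arm_command(
  deltas=[
    {"hand": 18,"tx": 0,"ty": 0,"tz": 1,"wx": 0,"wy": 0,"wz": 0},
    {"hand": 18,"tx": 0,"ty": 0,"tz": 1,"wx": 0,"wy": 0,"wz": 0},
    {"hand": 18,"tx": 0,"ty": 0,"tz": 0,"wx": 0,"wy": 0,"wz": 0},
  ],
)

```text
clock: 24.4
eef_pos: [467.8, 133.6, 51.8]
tcp_rot: [-3.141, -0.003, -3.097]
contact_force: [-7.0, 2.6, 1.2]
opening: 0.252
grasp_force: 34.3
```

Run:
```python
from h import *
t=grab("scene");f=grab("wrist")
print([(c.round(2)) for c,s in white(t,345,378,180,204,150)])
print(f["image"][262:325:3,314].sum(1)//3, f["image"][262:325:3,306].sum(1)//3)
for z in(65,70,75,80,85):
  for dz in (8,):
    print(z,[proj(f,[x,133.3,zz]).round(1)[1] for x,zz in((459.8,z),(467.8,z+8),(467.8,z),(475.8,z))])
print(proj(f,[467.8-8,133.3,67]),proj(f,[490,133.3,75]),proj(f,[497,133.3,75]))
s=r.sense();print(s["eef_pos"],s["contact_force"],s["wrist_torque"])
```

```text
[array([362.26, 192.46])]
[ 95 155 165 137  32  29  24  32  32  33  39  33  35  26  27  24  25  29
  43  49  45] [ 98 155 163 135  30  27  32  29  37  34  34  40  33  30  28  26  43  47
  67  69  70]
65 [np.float64(261.7), np.float64(287.1), np.float64(277.2), np.float64(292.1)]
70 [np.float64(267.4), np.float64(293.8), np.float64(283.2), np.float64(298.6)]
75 [np.float64(273.4), np.float64(300.9), np.float64(289.7), np.float64(305.4)]
80 [np.float64(279.8), np.float64(308.7), np.float64(296.6), np.float64(312.7)]
85 [np.float64(286.7), np.float64(317.0), np.float64(304.0), np.float64(320.5)]
[315.02504731 263.95167733] [311.93634165 331.87168042] [311.25844771 344.31187173]
[467.71710477 133.56190314  51.82039353] [-6.2487023   1.55084273  2.05107357] [0.25487464 0.68303177 0.05616252]
```

arm_command(
  deltas=[
    {"hand": 18,"tx": 0,"ty": 0,"tz": 1,"wx": 0,"wy": 0,"wz": 0},
    {"hand": 18,"tx": 0,"ty": 0,"tz": 1,"wx": 0,"wy": 0,"wz": 0},
    {"hand": 18,"tx": 0,"ty": 0,"tz": 1,"wx": 0,"wy": 0,"wz": 0},
    {"hand": 18,"tx": 0,"ty": 0,"tz": 0,"wx": 0,"wy": 0,"wz": 0},
  ],
)

```text
clock: 25.0
eef_pos: [467.7, 133.6, 49.2]
tcp_rot: [-3.141, -0.004, -3.097]
contact_force: [-8.1, 2.0, 9.2]
opening: 0.249
grasp_force: 35.1
```

Run:
```python
from h import *
t=grab("scene");f=grab("wrist")
print([(c.round(2),s[4]) for c,s in white(t,345,378,180,204,150)])
print(f["image"][262:290,306:322].mean((1,2)).round())
for z in(70,75,80): print(z,min(proj(f,[467.8+8*np.cos(a),133.3,z+8*np.sin(a)])[1] for a in np.linspace(0,6.28,60)))
s=r.sense();print(s["eef_pos"],s["contact_force"])
```

```text
[(array([362.35, 192.73]), np.int32(100))]
[ 86.  87.  92. 120. 143. 153. 164. 165. 165. 165. 165. 131.  37.  28.
  28.  25.  27.  27.  27.  28.  28.  30.  29.  29.  31.  32.  32.  32.]
70 268.10414854601754
75 274.05628826524
80 280.416273067855
[467.62402512 133.61883379  49.18863803] [-8.60532408  0.41172188  8.07239076]
```

Vertical force jumped to 9 N and the barrel reads z≈75, so it has reached the stop. I'll confirm with a small extra press.

arm_command(
  deltas=[
    {"hand": 18,"tx": 0,"ty": 0,"tz": 0.7,"wx": 0,"wy": 0,"wz": 0},
    {"hand": 18,"tx": 0,"ty": 0,"tz": 0,"wx": 0,"wy": 0,"wz": 0},
  ],
)

```text
clock: 25.35
eef_pos: [467.6, 133.6, 48.6]
tcp_rot: [-3.141, -0.004, -3.097]
contact_force: [-9.2, 1.8, 9.8]
opening: 0.25
grasp_force: 35.3
```

arm_command(
  deltas=[
    {"hand": 24,"tx": 0,"ty": 0,"tz": 0,"wx": 0,"wy": 0,"wz": 0},
    {"hand": 40,"tx": 0,"ty": 0,"tz": 0,"wx": 0,"wy": 0,"wz": 0},
    {"hand": 70,"tx": 0,"ty": 0,"tz": 0,"wx": 0,"wy": 0,"wz": 0},
    {"hand": 85,"tx": 0,"ty": 0,"tz": 0,"wx": 0,"wy": 0,"wz": 0},
    {"hand": 85,"tx": 0,"ty": 0,"tz": 0,"wx": 0,"wy": 0,"wz": 0},
    {"hand": 85,"tx": 0,"ty": 0,"tz": -10,"wx": 0,"wy": 0,"wz": 0},
    {"hand": 85,"tx": 0,"ty": 0,"tz": -20,"wx": 0,"wy": 0,"wz": 0},
    {"hand": 85,"tx": 0,"ty": 0,"tz": -40,"wx": 0,"wy": 0,"wz": 0},
  ],
)

```text
clock: 26.35
eef_pos: [468.4, 133.6, 118.8]
tcp_rot: [-3.141, -0.003, -3.096]
contact_force: [0.3, -0.3, 0.5]
opening: 0.993
grasp_force: 0.0
```

arm_command(
  deltas=[
    {"hand": 85,"tx": 0,"ty": 0,"tz": -40,"wx": 0,"wy": 0,"wz": 0},
    {"hand": 85,"tx": 0,"ty": 0,"tz": 0,"wx": 0,"wy": 0,"wz": 0},
    {"hand": 85,"tx": 0,"ty": 0,"tz": 0,"wx": 0,"wy": 0,"wz": 0},
  ],
)

```text
clock: 26.72
eef_pos: [469.1, 133.8, 158.5]
tcp_rot: [3.142, 0.0, -3.096]
contact_force: [-0.5, -0.2, -0.2]
opening: 0.995
grasp_force: 0.0
```

Run:
```python
from h import *
t=grab("scene");f=grab("wrist")
print([(c.round(2),s[4]) for c,s in white(t,345,378,180,204,150)])
H=K+SX*50.5+SY*204
g=(f["image"].max(2)<60).astype(np.uint8)
p=proj(f,[*(H-SX*107),75]);print("barrel expected",p)
k=np.zeros_like(g);u,v=p.astype(int);k[v-25:v+14,u-45:u+45]=1
n,l,s,c=cv2.connectedComponentsWithStats(g*k)
print([(c[i].round(1),s[i]) for i in range(1,n) if s[i][4]>30])
for i in range(1,n):
    if s[i][4]>200: q=onz(f,s[i][0]+s[i][2]/2-.5,v,75);print(st(q))
for cc,sx in yellow(f,200,440,150,400): print(cc,sx,[st(onz(f,*cc,z)) for z in(29,53)])
s=r.sense();print(s["clock"],s["eef_pos"],s["contact_force"])
```

```text
[(array([362.22, 192.49]), np.int32(97))]
barrel expected [313.65307435 206.29122169]
[(array([314. , 207.2]), array([300, 197,  30,  23, 617], dtype=int32))]
[-76.73  29.63]
26.825 [468.55436146 133.60306386 157.56885229] [ 0.2113966   0.35765047 -0.77518354]
```

```bash
python3 -c "
from rig import r
print(r.sign_off())"
```

```text
the job is handed in; nothing more can be done
None
```

I turned both knobs, and before the swing the carriage, both pointers and the pearl lined up to about 0.5 mm; I then lowered the magnifier onto its front stop, let go, and handed the job in at about 27 s. I didn't re-measure the pointers after the swing because the lowered arm hid them.

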